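# Fetch the stapler from behind the vase and the candle stand

## Task

The stapler lies behind the glass vase and the empty copper candle stand in the middle of the desk. First stand both of them on the cork mat, leaving the stapler alone, then lay the stapler flat in the wooden tray, and only then put the vase and the candle stand back, each on the very spot where it stood. Keep both upright all the time and leave everything else where it is.

Things in the scene. Friction and masses are not known exactly. Their poses are not given: they have to be found in the camera images.
- vase: loose glass vase mid-desk with pebbles and green leaves: upright glass cylinder 68 mm in diameter, 151 mm high, leaves (no resistance) up to 210 mm; 0.3 to 0.55 kg. Grip it across the glass from above, about 130 mm up. Origin: centre of its underside, z up. It stands on the robot's side of one half of the stapler, the candle stand before the other half
- candle_stand: loose empty copper-coloured wire candle stand, mid-desk (one with a black candle, far back left, is decoration): round flat foot 104 mm in diameter, 5 mm high; slim upright stem, grips like a round bar 19 mm thick; small cup on top from 241 to 263 mm height; 0.2 to 0.4 kg. Grip the stem about 220 mm up, so that the cup fits between the fingers. Origin: centre of its underside, z up
- stapler: loose black stapler, 132 long x 36 wide x 47 mm high, 0.19 kg, its arm does not move. Lies on its base, long axis roughly across the robot's view (along world y). Origin: centre of its underside; x along its length (hinge end at +x), y across, z up. Base 36 mm wide up to 9 mm height; upper arm 28 mm wide from 31 to 47 mm height: grip it across the arm, about 36 mm up
- cork_mat: fixed cork mat, 280 x 160 x 4 mm, to the robot's left; the side area. Origin: centre of its underside, x along the 280 mm side, z up; its top is at z = 4 mm
- tray: fixed shallow wooden tray with grey lining, outside 160 x 66 mm, 12 mm high, walls 4 mm thick, so 152 x 58 mm inside, floor 4 mm above the desk; to the robot's right. Origin: centre of its underside, x along the 160 mm side, z up. The stapler fits in lengthwise, either way round
- mouse: bystander: loose low white computer mouse, 114 x 58 x 22 mm, nearest the robot; origin at the centre of its underside
- tea_light_cup: bystander: loose small fluted white cup, 58 mm in diameter, 62 mm high; origin at the centre of its underside
- tape_roll: bystander: loose roll of striped paper tape lying flat, 50 mm in diameter, 15 mm high; origin at the centre of its underside
- usb_stick: bystander: loose black memory stick, 54 x 18 x 8 mm; origin at the centre of its underside

How it is judged:
On the way, in this order (a step that is already met when the one before it is completed fails the run):
1. the vase and the candle stand both stand released on the cork mat, the stapler not yet moved (x of vase in the frame of cork_mat between -0.13 and 0.13 m and y of vase in the frame of cork_mat between -0.075 and 0.075 m and z of each of vase, candle_stand in the frame of cork_mat below 0.01 m and angle between each of vase, candle_stand's own z axis and vertical below 0.1 rad and x of candle_stand in the frame of cork_mat between -0.13 and 0.13 m and y of candle_stand in the frame of cork_mat between -0.075 and 0.075 m and linear speed of each of vase, candle_stand below 0.03 m/s and contact force between the fingers and vase below 0.1 N and contact force between the fingers and candle_stand below 0.1 N and distance of stapler from where it was at the start of the episode below 0.03 m), for 0.2 s.
2. the stapler lies released in the tray while the vase and the candle stand are still on the mat (x of stapler in the frame of tray between -0.014 and 0.014 m and y of stapler in the frame of tray between -0.014 and 0.014 m and z of stapler in the frame of tray below 0.009 m and angle between stapler's own z axis and vertical below 0.08 rad and angle between the x axis of stapler and the x axis of tray, either way round below 0.2 rad and linear speed of stapler below 0.03 m/s and contact force between the fingers and stapler below 0.1 N and x of vase in the frame of cork_mat between -0.13 and 0.13 m and y of vase in the frame of cork_mat between -0.075 and 0.075 m and z of each of vase, candle_stand in the frame of cork_mat below 0.01 m and angle between each of vase, candle_stand's own z axis and vertical below 0.1 rad and x of candle_stand in the frame of cork_mat between -0.13 and 0.13 m and y of candle_stand in the frame of cork_mat between -0.075 and 0.075 m), for 0.2 s.
At the end, for the whole second after the job is handed in: The stapler lies flat in the tray, lengthwise (within 0.2 rad and 14 mm of its centre); the vase and the candle stand are upright within 15 mm of where each stood at the start; all released and at rest (x of stapler in the frame of tray between -0.014 and 0.014 m and y of stapler in the frame of tray between -0.014 and 0.014 m and z of stapler in the frame of tray below 0.009 m and angle between stapler's own z axis and vertical below 0.08 rad and angle between the x axis of stapler and the x axis of tray, either way round below 0.2 rad and linear speed of each of stapler, vase, candle_stand below 0.03 m/s and contact force between the fingers and stapler below 0.1 N and contact force between the fingers and vase below 0.1 N and contact force between the fingers and candle_stand below 0.1 N and distance of each of vase, candle_stand from where it was at the start of the episode below 0.015 m and angle between each of vase, candle_stand's own z axis and vertical below 0.1 rad); the robot touches nothing.
It fails at once if the vase or the candle stand is tipped by more than 0.45 rad (angle between any of vase, candle_stand's own z axis and vertical above 0.45 rad).
It fails at once if the mouse is shifted by more than 20 mm (distance of mouse from where it was at the start of the episode above 0.02 m).
It fails at once if the tea-light cup is shifted by more than 20 mm (distance of tea_light_cup from where it was at the start of the episode above 0.02 m).
It fails at once if the tape roll is shifted by more than 20 mm (distance of tape_roll from where it was at the start of the episode above 0.02 m).
It fails at once if the memory stick is shifted by more than 20 mm (distance of usb_stick from where it was at the start of the episode above 0.02 m).
It also fails if it takes over 112 s, if anything falls off the work surface, if the arm or the gripper's body presses on something with over 40 N, if the wrist force passes 120 N, or if a joint passes its speed limit or range.

## Robot

A 6-joint arm with a two-finger parallel gripper is mounted at the origin on a cart in front of the work surface, level with it; the furniture and walls round the work are solid. World frame = base frame: x ahead of the robot, y to its left, z up, the work surface at z = 0. Lengths are in m, angles in rad, forces in N, time in s.
With the tool pointing down it reaches from about 0.325 to 0.9 m from the base axis. Payload 6.1 kg.
Tool frame: the origin (TCP) lies midway between the tips of the shut fingers; the grasp point (between the pads) lies 19 mm behind it; x points along the fingers, y is the direction in which the jaws open and shut, and the axes are right-handed (so a half turn about x gives the same grasp; the last joint's range is limited). The gripper opens to 85 mm and grips with 20 to 120 N. Pads are 22 mm wide; open, the fingers measure 114 mm over their backs; the gripper's body (76 mm by 85 mm) begins 54 mm behind the grasp point. The pads swing forward as they close: fully open they stand 13 mm farther back than shut.
Start: joints at [-0.126, 0.22, 1.526, -0, 1.395, -0.126], TCP at [0.625, -0, 0.231] pointing down, gripper open.
Joint ranges: [-2.98, 2.98], [-0.91, 2.08], [0.09, 2.57], [-1.24, 4.39], [0.2, 2.65], [-2.68, 2.68]. Speed limits (rad/s): [2.57, 2.57, 3.01, 3.14, 3.14, 3.14].

## Interface

Orientations are given as [roll, pitch, yaw] about the fixed x, y, z axes, in that order (R = Rz(yaw) Ry(pitch) Rx(roll)).
In Python, from plant import movep, move_l, set_joints, gripper_to, hold, inverse_kinematics, observe, get_image, get_calibration, Unreachable, job_done gives the robot as it stands. Calls block until the motion is done:
- movep(position, orientation): joint-space move of the TCP to a pose.
- move_l(position, feed=0.15, rotation=None, max_force=None): straight line of the TCP; rotation=None keeps the orientation; feed is the mean speed in m/s. With max_force (N) it stops when the force on the tool has changed by that much, and returns True; else False.
- set_joints(angles): joint-space move.
- gripper_to(opening, f_grip=None): finger opening in m; f_grip is the grip in N (None keeps the last); returns when the fingers have stopped.
- hold(seconds).
- inverse_kinematics(position, orientation): joint angles nearest the present ones, or None.
- observe(): the state.
- get_image(name): name is "scene" or "side" or "wrist"; returns (picture, depth): 480x640x3 uint8, red, green, blue; 480x640 float32, m along the optical axis (not along the pixel's ray), 0 where there is no reading.
- get_calibration(name): a dict with "intrinsics" (3x3 intrinsics, pixels), "world_from_camera" (4x4, takes a point from camera to world coordinates). Camera axes: x right, y down, z forward; pixel columns grow to the right and rows downward; lengths in m; the calibration is good to about 2 mm. A picture is of the moment at which its call begins: read the wrist's pose just before it. get_calibration takes no time and is no camera call; for the wrist camera it gives the pose at the moment of the call.
A pose or a line that the arm cannot do raises Unreachable and nothing moves.
- job_done(): hands the job in, once; it reports no verdict.
The state is a dict: "time_s": time; "q": joint angles; "joint_velocities": joint speeds; "joint_torque": joint torques, N m; "eef_pos": TCP position; "tcp_rot": TCP orientation; "ft_force": force on the tool from outside, world axes, zero at the start; "torque": the same for the moment, N m; "opening": finger opening in m.
Only numpy, scipy, OpenCV 4.12 (cv2) and the standard library are available. Lean on these libraries where they do the work, as an engineer would, in place of code of your own. Each camera call takes 0.05 s, during which the arm holds its last target.

## Working session

There is one attempt and no reset: what is moved stays moved. The work goes in short steps, each a Python script; the robot and the scene stay as the last script left them, time stands still between calls to the robot, and variables do not carry over. Pictures are saved under pics/ and viewed, and the job is handed in when it is done.

```bash
ls; mkdir -p pics; python3 - <<'E'
from plant import *
import cv2,numpy as np
for n in ("scene","side","wrist"):
    c=get_calibration(n); p,d=get_image(n)
    cv2.imwrite(f"pics/{n}0.png",p[:,:,::-1]); np.savez(f"{n}0.npz",p=p,d=d,K=c["intrinsics"],T=c["world_from_camera"])
    print(n,np.round(c["intrinsics"],1).tolist(),np.round(c["world_from_camera"],3).tolist())
o=observe();print(o)
E
```

```text
pics
scene [[453.9, 0.0, 315.8], [0.0, 453.9, 242.2], [0.0, 0.0, 1.0]] [[0.831, -0.381, 0.404, 0.241], [-0.556, -0.592, 0.584, -0.412], [0.017, -0.71, -0.704, 0.644], [0.0, 0.0, 0.0, 1.0]]
side [[600.8, 0.0, 317.6], [0.0, 600.8, 243.6], [0.0, 0.0, 1.0]] [[0.846, -0.251, 0.47, 0.062], [-0.533, -0.427, 0.731, -0.723], [0.017, -0.869, -0.495, 0.564], [0.0, 0.0, 0.0, 1.0]]
wrist [[428.9, 0.0, 313.1], [0.0, 428.9, 250.8], [0.0, 0.0, 1.0]] [[1.0, 0.0, -0.002, 0.624], [-0.0, -0.962, -0.272, 0.07], [-0.002, 0.272, -0.962, 0.373], [0.0, 0.0, 0.0, 1.0]]
{'time_s': 0.15, 'q': array([-1.26095178e-01,  2.21071956e-01,  1.52736945e+00, -3.54087859e-05,
        1.39471304e+00, -1.26089580e-01]), 'joint_velocities': array([-0.00075881, -0.00244261, -0.00307083,  0.00097822, -0.00113841,
        0.00268301]), 'joint_torque': array([ 5.24838761e-04, -4.97483325e+01, -3.89904678e+01, -1.73041117e-04,
        7.14129725e-03, -8.50862284e-05]), 'eef_pos': array([6.24517699e-01, 4.85931895e-05, 2.30422646e-01]), 'tcp_rot': array([-1.6745745 ,  1.56923415,  3.03781511]), 'ft_force': array([-0.20075113,  0.24903337, -0.14281323]), 'torque': array([-0.05406929, -0.03490339, -0.03052311]), 'opening': 0.08539754595913819}
```

View pics/scene0.png

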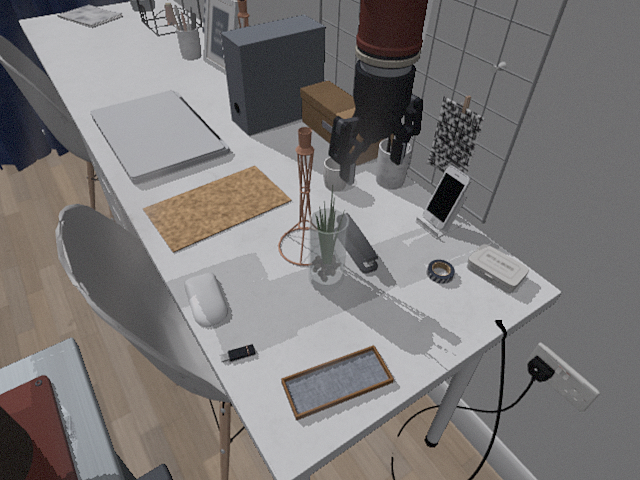

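View pics/side0.png

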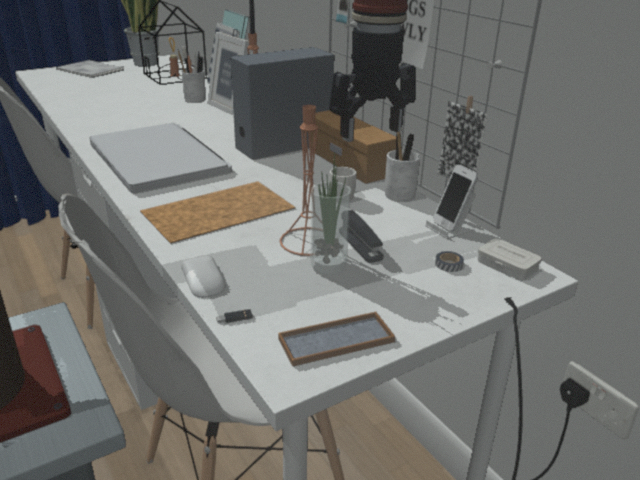

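View pics/wrist0.png

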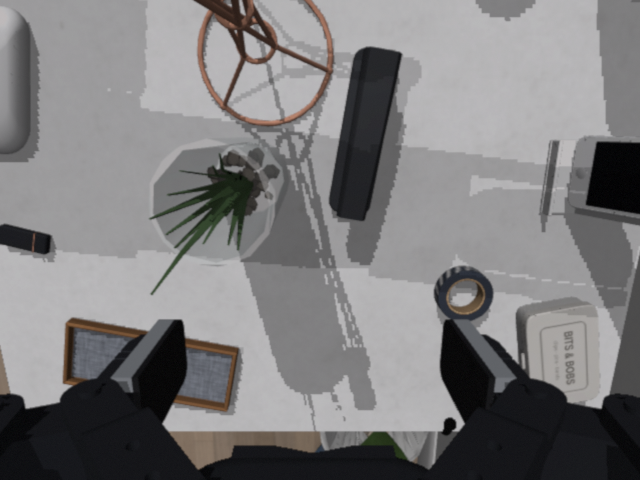

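Wrist view: the stand's foot is centred near (265,58), the vase near (213,205), the stapler runs from (378,50) to (350,215), the tray lies at (152,365), and the tape and USB stick are also in view. The mat, at about (217,205), is only in the scene and side views. Next I measure positions.

```bash
cat > v.py <<'E'
import numpy as np,cv2
def load(n): 
    z=np.load(n+".npz"); return z["p"],z["d"],z["K"],z["T"]
def cast(uv,K,T,z):
    uv=np.atleast_2d(np.asarray(uv,float)); r=np.c_[(uv[:,0]-K[0,2])/K[0,0],(uv[:,1]-K[1,2])/K[1,1],np.ones(len(uv))]@T[:3,:3].T
    o=T[:3,3]; s=(z-o[2])/r[:,2]; return o+s[:,None]*r
def circ(P,r=None,it=400,tol=.003):
    rng=np.random.default_rng(0);best=None;bn=-1
    for _ in range(it):
        a=P[rng.choice(len(P),3,False),:2]
        M=np.c_[2*a,np.ones(3)]
        try: s=np.linalg.solve(M,(a**2).sum(1))
        except Exception: continue
        R=np.sqrt(max(s[2]+s[0]**2+s[1]**2,0))
        if r and abs(R-r)>.006: continue
        m=abs(np.hypot(P[:,0]-s[0],P[:,1]-s[1])-R)<tol
        if m.sum()>bn: bn=m.sum();best=m
    q=P[best,:2];s=np.linalg.lstsq(np.c_[2*q,np.ones(len(q))],(q**2).sum(1),rcond=None)[0]
    return s[:2],np.sqrt(s[2]+s[0]**2+s[1]**2),bn,len(P)
E
python3 - <<'E'
from v import *
for n in("scene0","side0","wrist0"):
    p,d,K,T=load(n); h=cv2.cvtColor(p,cv2.COLOR_RGB2HSV); H,S,V=h[...,0],h[...,1],h[...,2]
    cop=((H<11)|(H>174))&(S>70)&(V>50)
    m=np.zeros_like(cop)
    if n=="wrist0": m[:130,180:345]=1
    elif n=="scene0": m[215:275,270:330]=1
    else: m[215:260,270:330]=1
    uv=np.argwhere(cop&m)[:,::-1]
    print(n,"stand",circ(cast(uv,K,T,.003),.051))
    # tray
    br=(H>6)&(H<20)&(S>90)
    reg=np.zeros_like(br)
    a={"wrist0":(315,415,60,245),"scene0":(340,420,275,400),"side0":(305,370,270,400)}[n]
    reg[a[0]:a[1],a[2]:a[3]]=1
    P=cast(np.argwhere(br&reg)[:,::-1],K,T,.012)[:,:2].astype(np.float32)
    print("tray",cv2.minAreaRect(P))
    if n!="wrist0":
        a={"scene0":(160,255,135,300),"side0":(175,245,135,300)}[n]
        mk=((H>8)&(H<22)&(S>80)).astype(np.uint8); r2=np.zeros_like(mk); r2[a[0]:a[1],a[2]:a[3]]=1
        mk=cv2.morphologyEx(mk*r2,cv2.MORPH_OPEN,np.ones((5,5)))
        P=cast(np.argwhere(mk>0)[:,::-1],K,T,.004)[:,:2].astype(np.float32)
        r=cv2.minAreaRect(P);print("mat",r,cv2.boxPoints(r).round(3).tolist())
    bk=(V<60)&(S<120)
    a={"wrist0":(40,225,325,405),"scene0":(210,275,338,382),"side0":(208,265,345,388)}[n]
    r2=np.zeros_like(bk);r2[a[0]:a[1],a[2]:a[3]]=1
    mk=cv2.morphologyEx((bk&r2).astype(np.uint8),cv2.MORPH_OPEN,np.ones((3,3)))
    P=cast(np.argwhere(mk>0)[:,::-1],K,T,.04)[:,:2].astype(np.float32)
    print("stapler@40",cv2.minAreaRect(P))
    if n=="wrist0": cv2.imwrite("pics/wc.png",cv2.resize(p[0:300,130:430,::-1],None,fx=2,fy=2,interpolation=cv2.INTER_CUBIC))
    print("depth at vase",[round(float(d[y,x]),3) for x,y in {"wrist0":[(200,145),(170,250),(213,205),(370,130)],"scene0":[(327,278),(330,250),(327,225)],"side0":[(330,260),(330,200)]}[n]])
    if n!="wrist0":
        x,y,w,hh={"scene0":(260,110,140,190),"side0":(260,90,140,190)}[n]
        cv2.imwrite(f"pics/{n}c.png",cv2.resize(p[y:y+hh,x:x+w,::-1],None,fx=3,fy=3,interpolation=cv2.INTER_CUBIC))
E
```

```text
scene0 stand (array([0.58640809, 0.1249418 ]), np.float64(0.051690258696521746), np.int64(97), 170)
tray ((0.46715250611305237, -0.15211108326911926), (0.06832152605056763, 0.15971335768699646), 78.63167572021484)
mat ((0.49510079622268677, 0.33269640803337097), (0.276863157749176, 0.15903767943382263), 2.3053176403045654) [[0.3540000021457672, 0.40700000524520874], [0.36000001430511475, 0.24799999594688416], [0.6370000243186951, 0.2590000033378601], [0.6299999952316284, 0.4180000126361847]]
stapler@40 ((0.6457590460777283, -0.011273087933659554), (0.035873014479875565, 0.014617092907428741), 50.7633171081543)
depth at vase [0.793, 0.743, 0.724]
side0 stand (array([0.58620178, 0.12419219]), np.float64(0.05239783991158197), np.int64(14), 17)
tray ((0.46482712030410767, -0.15552960336208344), (0.06786119192838669, 0.15826024115085602), 78.72686767578125)
mat ((0.4937066435813904, 0.3321382999420166), (0.2771173417568207, 0.1584111899137497), 2.502911329269409) [[0.35199999809265137, 0.4050000011920929], [0.35899999737739563, 0.24699999392032623], [0.6359999775886536, 0.2590000033378601], [0.6290000081062317, 0.4169999957084656]]
stapler@40 ((0.0, 0.0), (0.0, 0.0), 0.0)
depth at vase [1.024, 0.969]
wrist0 stand (array([0.58563706, 0.12626102]), np.float64(0.05160018697863888), np.int64(1540), 3147)
tray ((0.46845823526382446, -0.1457841694355011), (0.07052983343601227, 0.15918344259262085), 78.66966247558594)
stapler@40 ((0.6606624722480774, 0.06370116025209427), (0.1245022788643837, 0.03301354870200157), 80.66311645507812)
depth at vase [0.217, 0.388, 0.269, 0.313]
```

View pics/wc.png

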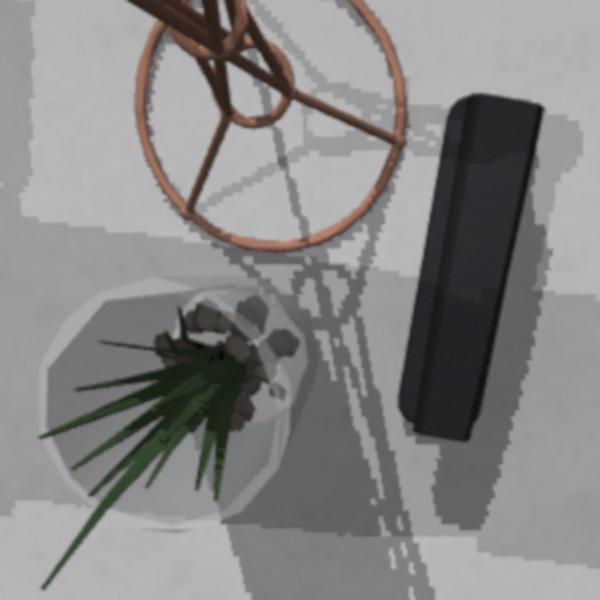

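View pics/scene0c.png

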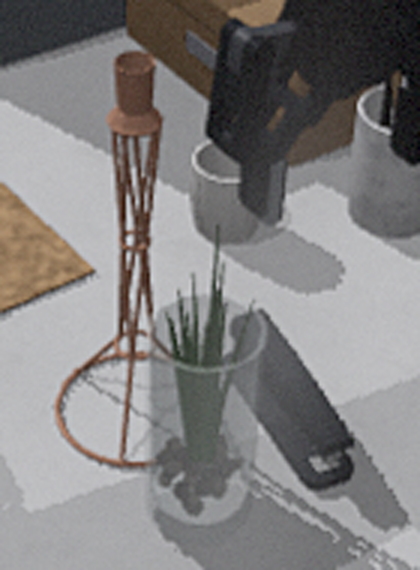

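View pics/side0c.png

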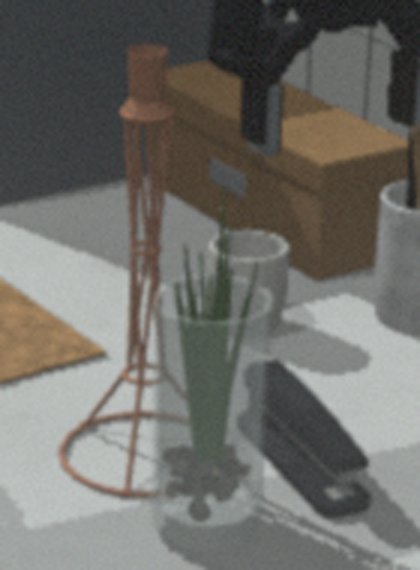

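```bash
python3 - <<'E'
from v import *
pts={"wrist0":(213,201.5),"scene0":(329.5,220),"side0":(260+215/3,90+302/3)}
for n,uv in pts.items():
    p,d,K,T=load(n); print(n,"vase rim ctr",cast(uv,K,T,.151).round(4))
p,d,K,T=load("scene0"); print("scene base front edge",cast([(260+204/3,110+528/3)],K,T,0).round(4), "sides z.01",cast([(260+150/3,110+500/3),(260+258/3,110+500/3)],K,T,0).round(4))
p,d,K,T=load("side0"); print("side base front edge",cast([(260+212/3,90+537/3)],K,T,0).round(4))
p,d,K,T=load("wrist0")
print("rim lr",cast([(150,200),(275,200),(210,139),(210,264)],K,T,.151).round(4).tolist())
f=lambda a:(a[0]/2+130,a[1]/2)
def P3(u,v):
    z=d[v,u]; return (T[:3,:3]@(np.array([(u-K[0,2])/K[0,0],(v-K[1,2])/K[1,1],1])*z)+T[:3,3]).round(4)
for c in [(500,120),(505,110),(490,200),(470,300),(450,400),(445,430),(412,400),(440,300),(460,110)]:
    u,v=map(int,f(c)); print(c,P3(u,v))
# top mask by 3D height
vv,uu=np.mgrid[40:225,320:410]; u=uu.ravel();v=vv.ravel();z=d[v,u]
W=(np.c_[(u-K[0,2])/K[0,0],(v-K[1,2])/K[1,1],np.ones(len(u))]*z[:,None])@T[:3,:3].T+T[:3,3]
for lo,hi in((.012,.08),(.03,.06),(.038,.06)):
    s=W[(W[:,2]>lo)&(W[:,2]<hi)]; r=cv2.minAreaRect(s[:,:2].astype(np.float32));print(lo,len(s),np.percentile(s[:,2],[5,50,95]).round(4),r)
# scene/side stapler by height
for n,(a,b,c,e) in {"scene0":(205,280,330,390),"side0":(205,270,335,392)}.items():
    p,d,K,T=load(n); vv,uu=np.mgrid[a:b,c:e]; u=uu.ravel();v=vv.ravel();z=d[v,u]
    W=(np.c_[(u-K[0,2])/K[0,0],(v-K[1,2])/K[1,1],np.ones(len(u))]*z[:,None])@T[:3,:3].T+T[:3,3]
    dark=p[v,u].max(1)<75
    s=W[(W[:,2]>.012)&(W[:,2]<.06)&dark]; print(n,len(s),cv2.minAreaRect(s[:,:2].astype(np.float32)))
E
```

```text
wrist0 vase rim ctr [[0.5718 0.0335 0.151 ]]
scene0 vase rim ctr [[0.5715 0.0275 0.151 ]]
side0 vase rim ctr [[0.5685 0.0229 0.151 ]]
scene base front edge [[0.5663 0.015  0.    ]] sides z.01 [[0.551  0.0519 0.    ]
 [0.6077 0.0152 0.    ]]
side base front edge [[0.57   0.0204 0.    ]]
rim lr [[0.539, 0.0343, 0.151], [0.6042, 0.0343, 0.151], [0.5723, 0.0651, 0.151], [0.568, -0.0007, 0.151]]
(500, 120) [0.671  0.1167 0.046 ]
(505, 110) [0.6724 0.1201 0.0449]
(490, 200) [0.6684 0.09   0.0471]
(470, 300) [0.6625 0.0549 0.0458]
(450, 400) [0.6564 0.017  0.0424]
(445, 430) [0.6546 0.0047 0.0401]
(412, 400) [0.6433 0.012  0.0108]
(440, 300) [0.6515 0.0549 0.0445]
(460, 110) [0.6606 0.1258 0.0083]
0.012 5970 [0.04   0.0459 0.0481] ((0.6490240693092346, 0.06653324514627457), (0.12576410174369812, 0.056680113077163696), 80.23272705078125)
0.03 5948 [0.0401 0.046  0.0481] ((0.6639229655265808, 0.06398428976535797), (0.12573036551475525, 0.026934068650007248), 80.47574615478516)
0.038 5799 [0.041  0.046  0.0481] ((0.6639636158943176, 0.06314115226268768), (0.12403544038534164, 0.026920175179839134), 80.63735961914062)
scene0 210 ((0.6567301750183105, 0.029292240738868713), (0.06111837923526764, 0.022719742730259895), 83.1065444946289)
side0 537 ((0.6598110198974609, 0.05792177468538284), (0.12201173603534698, 0.022402290254831314), 81.94255828857422)
```

```bash
cat > r.py <<'E'
from plant import *
import numpy as np
def O(deg): return [np.pi/2-np.radians(deg),np.pi/2,0]
def st(t=""):
    o=observe(); print(t,"t%.1f"%o["time_s"],"p",o["eef_pos"].round(4).tolist(),"F",o["ft_force"].round(1).tolist(),"op %.4f"%o["opening"],"q6 %.2f"%o["q"][5])
E
python3 - <<'E'
from v import *
from r import *
for n,c in (("scene0",(260+134/3,110+62/3)),("side0",(260+147/3,90+50/3))):
    p,d,K,T=load(n); print("cup top centre",n,cast(c,K,T,.263).round(4))
p,d,K,T=load("scene0"); u,v=np.meshgrid(np.arange(640),np.arange(480));u=u.ravel();v=v.ravel();z=d[v,u]
W=(np.c_[(u-K[0,2])/K[0,0],(v-K[1,2])/K[1,1],np.ones(len(u))]*z[:,None])@T[:3,:3].T+T[:3,3]
for y in np.arange(.6,-.25,-.1):
    row=[]
    for x in np.arange(.3,1.05,.1):
        s=W[(abs(W[:,0]-x)<.05)&(abs(W[:,1]-y)<.05)&(W[:,2]>-.02)]
        row.append(round(float(s[:,2].max()),2) if len(s)>3 else None)
    print(round(y,1),row)
vz=.105
for nm,p,f in [("cs",(.586,.125,.2),90),("cs up",(.586,.125,.33),90),("mat c",(.574,.336,.32),90),("mat c lo",(.574,.336,.2),90),("v",(.572,.031,vz),90),("mat v",(.414,.33,vz),90),("mat v up",(.414,.33,.3),90),("stap",(.661,.063,.014),-9.5),("tray",(.467,-.151,.02),78.6)]:
    q=inverse_kinematics(p,O(f)); print(nm,None if q is None else np.round(q,2))
E
```

```text
cup top centre scene0 [[0.5848 0.1225 0.263 ]]
cup top centre side0 [[0.5843 0.1223 0.263 ]]
0.6 [0.0, 0.03, 0.03, 0.03, 0.24, 0.24, 0.28, 0.28]
0.5 [0.0, 0.03, 0.03, 0.03, 0.24, 0.24, 0.31, 0.31]
0.4 [0.04, 0.01, 0.01, 0.01, 0.0, 0.1, 0.31, None]
0.3 [0.0, 0.01, 0.01, 0.01, 0.06, 0.1, 0.1, 0.34]
0.2 [0.02, 0.02, 0.01, 0.04, 0.06, 0.14, 0.39, 0.39]
0.1 [0.02, 0.02, 0.15, 0.26, 0.05, 0.04, 0.42, 0.42]
0.0 [0.01, 0.01, 0.3, 0.49, 0.45, 0.04, 0.44, 0.44]
-0.1 [0.0, 0.01, 0.01, 0.01, 0.02, 0.03, 0.03, 0.46]
-0.2 [0.0, 0.01, 0.01, 0.0, 0.0, 0.03, 0.03, 0.38]
cs [ 0.08  0.18  1.63 -0.    1.33 -1.49]
cs up [ 0.08  0.11  1.46 -0.    1.56 -1.49]
mat c [ 0.41  0.28  1.29 -0.    1.57 -1.16]
mat c lo [ 0.41  0.34  1.45 -0.    1.36 -1.16]
v [-0.08  0.22  1.78 -0.    1.15 -1.65]
mat v [ 0.52  0.12  1.89 -0.    1.13 -1.05]
mat v up [ 0.52 -0.05  1.68 -0.    1.5  -1.05]
stap [-0.02  0.53  1.56 -0.    1.05  0.14]
tray [-0.47  0.17  2.02  0.    0.95 -1.85]
```

```bash
python3 - <<'E'
from r import *
import cv2
move_l([.60,.03,.33],feed=.3)
movep([.5855,.1245,.33],O(90)); st("above")
p,d=get_image("scene"); cv2.imwrite("pics/s1.png",p[:,:,::-1])
print(move_l([.5855,.1245,.200],feed=.15,max_force=10)); st("at")
p,d=get_image("side"); cv2.imwrite("pics/s2.png",p[:,:,::-1])
E
```

```text
above t1.9 p [0.5853, 0.1241, 0.3288] F [0.6, 0.8, 0.9] op 0.0855 q6 -1.49
False
at t3.0 p [0.5863, 0.1246, 0.2013] F [0.6, 0.1, 0.1] op 0.0857 q6 -1.49
```

View pics/s2.png

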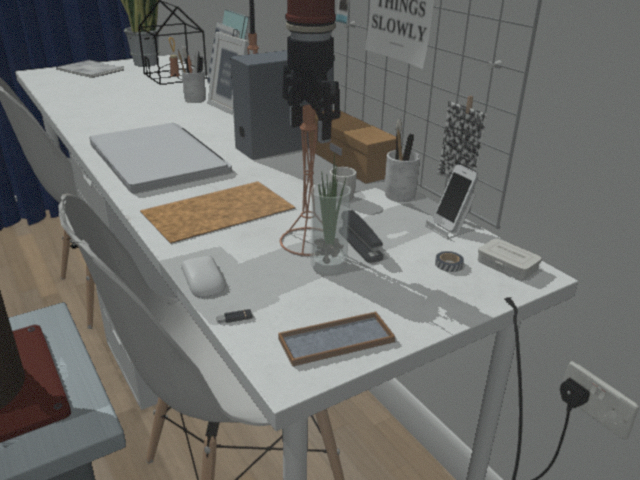

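The open fingers straddle the stem and cup at about (312,115), and nothing has been disturbed. I'll grip it and carry it to the mat.

```bash
python3 - <<'E'
from r import *
import cv2
gripper_to(0.0,f_grip=40); st("closed"); 
move_l([.5855,.1245,.262],feed=.08); st("up")
p,d=get_image("side"); cv2.imwrite("pics/s3.png",p[:,:,::-1])
move_l([.574,.336,.262],feed=.12); st("over mat")
print(move_l([.574,.336,.2035],feed=.05,max_force=6)); st("down")
p,d=get_image("side"); cv2.imwrite("pics/s4.png",p[:,:,::-1])
E
```

```text
closed t3.7 p [0.5855, 0.1246, 0.2] F [0.6, 0.6, 0.7] op 0.0182 q6 -1.49
up t4.6 p [0.5851, 0.1245, 0.2613] F [0.0, 0.1, -2.6] op 0.0183 q6 -1.49
over mat t6.6 p [0.5742, 0.3353, 0.262] F [0.2, 0.1, -2.4] op 0.0178 q6 -1.16
True
down t7.7 p [0.5734, 0.336, 0.204] F [-0.7, 0.1, 5.9] op 0.0183 q6 -1.16
```

View pics/s4.png

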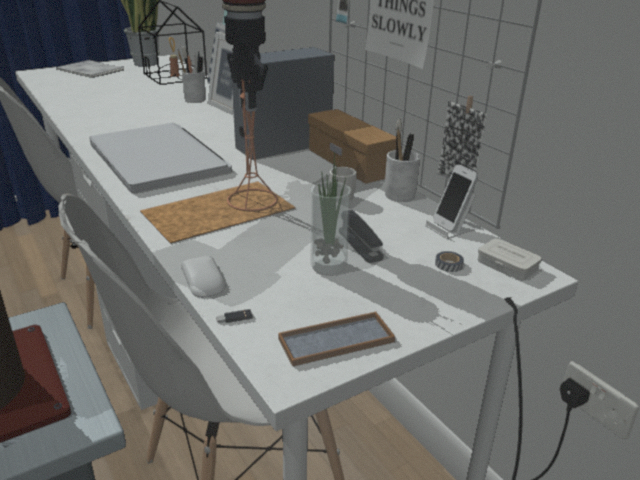

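The foot is on the mat around (253,199). The stand touched down at z 0.204, as expected. I'll release it, then look at the vase from above.

```bash
python3 - <<'E'
from r import *
import cv2
gripper_to(.085); st("rel")
move_l([.574,.336,.34],feed=.2)
movep([.555,.03,.33],O(90)); hold(.2); st("above vase")
for i,(n) in enumerate(("wrist","scene","side")):
    c=get_calibration(n); p,d=get_image(n)
    cv2.imwrite(f"pics/{n}5.png",p[:,:,::-1]); np.savez(f"{n}5.npz",p=p,d=d,K=c["intrinsics"],T=c["world_from_camera"])
E
```

```text
rel t8.4 p [0.5724, 0.3353, 0.2015] F [-0.3, -0.3, 0.6] op 0.0852 q6 -1.16
above vase t10.6 p [0.5552, 0.0311, 0.3299] F [0.4, 0.7, -0.3] op 0.0850 q6 -1.66
```

View pics/wrist5.png

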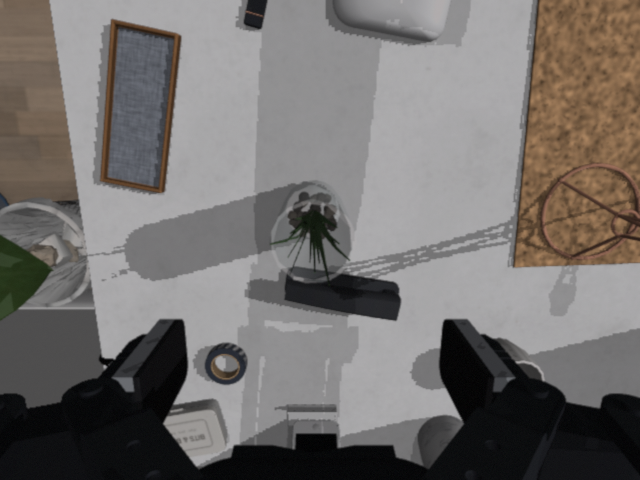

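View pics/scene5.png

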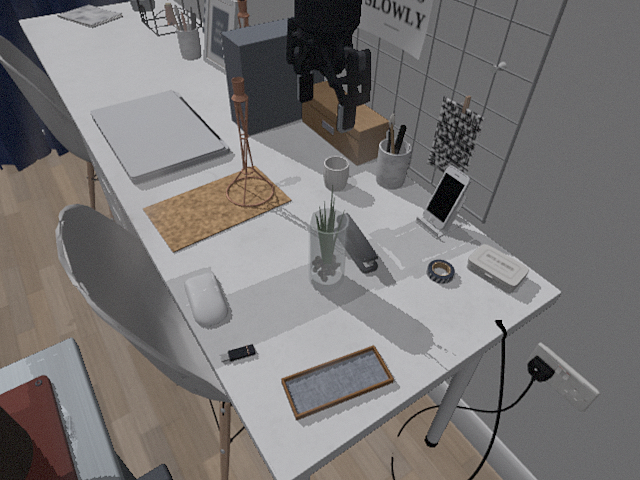

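The stand is upright on the mat. In this wrist picture the vase rim is centred near (312,241), with edges at x 271 and 353, and the whole tray is visible at (140,105). The stapler is at (342,295).

```bash
python3 - <<'E'
from v import *
p,d,K,T=load("wrist5"); cv2.imwrite("pics/w5c.png",cv2.resize(p[170:330,240:420,::-1],None,fx=4,fy=4,interpolation=cv2.INTER_CUBIC))
print(cast([(312,241),(271,241),(353,241),(312,199),(312,284)],K,T,.151).round(4).tolist())
h=cv2.cvtColor(p,cv2.COLOR_RGB2HSV);H,S,V=h[...,0],h[...,1],h[...,2]
br=((H>6)&(H<20)&(S>90)); r=np.zeros_like(br); r[10:200,90:190]=1
print("tray",cv2.minAreaRect(cast(np.argwhere(br&r)[:,::-1],K,T,.012)[:,:2].astype(np.float32)))
gy=(S<80)&(V>60)&(V<150); print("tray inner")
cnt,_=cv2.findContours((br&r).astype(np.uint8),cv2.RETR_CCOMP,cv2.CHAIN_APPROX_NONE)
for c in sorted(cnt,key=len)[-2:]:
    print(len(c),cv2.minAreaRect(cast(c[:,0],K,T,.012)[:,:2].astype(np.float32)))
u,v=np.meshgrid(np.arange(280,410),np.arange(260,325));u=u.ravel();v=v.ravel();z=d[v,u]
W=(np.c_[(u-K[0,2])/K[0,0],(v-K[1,2])/K[1,1],np.ones(len(u))]*z[:,None])@T[:3,:3].T+T[:3,3]
s=W[(W[:,2]>.03)&(W[:,2]<.06)&(p[v,u].max(1)<80)];print("stapler",len(s),cv2.minAreaRect(s[:,:2].astype(np.float32)))
E
```

```text
[[0.5691, 0.0309, 0.151], [0.5692, -0.0009, 0.151], [0.569, 0.0627, 0.151], [0.5364, 0.0309, 0.151], [0.6045, 0.0309, 0.151]]
tray ((0.46762406826019287, -0.1471327245235443), (0.06744769960641861, 0.15839682519435883), 78.59713745117188)
tray inner
406 ((0.4675988554954529, -0.14660044014453888), (0.05731885880231857, 0.15093055367469788), 78.58897399902344)
443 ((0.46762406826019287, -0.1471327245235443), (0.06744769960641861, 0.15839682519435883), 78.59713745117188)
stapler 2763 ((0.663690447807312, 0.06274104863405228), (0.12305616587400436, 0.027682585641741753), 81.16258239746094)
```

View pics/w5c.png

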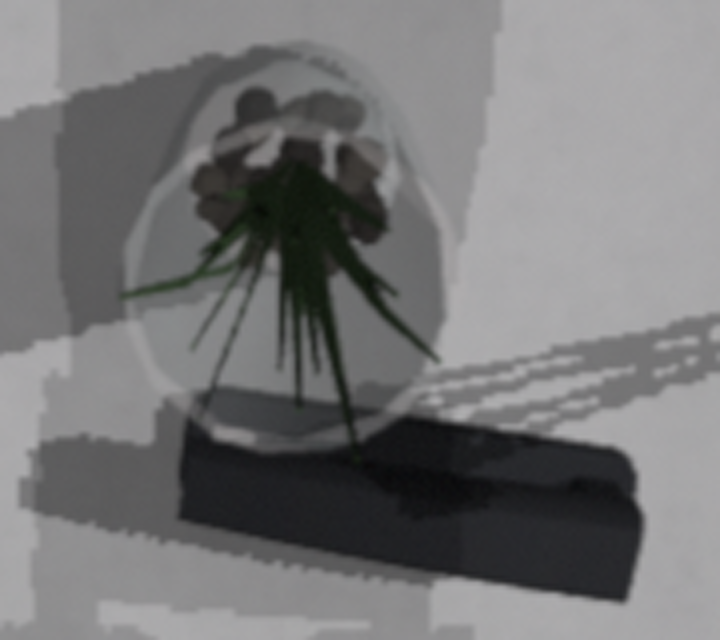

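```bash
python3 - <<'E'
from v import *
p,d,K,T=load("wrist0")
f=lambda a:(a[0]/2+130,a[1]/2)
print("near end base",cast([f((415,432)),f((402,410))],K,T,.009).round(4).tolist(),"near arm end",cast([f((440,439))],K,T,.040).round(4).tolist(),cast([f((468,440))],K,T,.040).round(4).tolist())
print("far end top",cast([f((505,97)),f((541,106))],K,T,.044).round(4).tolist(),"far base left",cast([f((460,98))],K,T,.009).round(4).tolist())
u=(np.arange(330,400));
E
python3 - <<'E'
from r import *
import cv2
X,Y=.5705,.0305
movep([X,Y,.27],O(90))
print(move_l([X,Y,.103],feed=.15,max_force=8)); st("at vase")
p,d=get_image("side"); cv2.imwrite("pics/s6.png",p[:,:,::-1])
E
```

```text
near end base [[0.6449, -0.0022, 0.009], [0.6392, 0.0074, 0.009]] near arm end [[0.6531, 0.0011, 0.04]] [[0.6642, 0.0007, 0.04]]
far end top [[0.6727, 0.1245, 0.044], [0.6856, 0.1216, 0.044]] far base left [[0.6604, 0.13, 0.009]]
False
at vase t12.3 p [0.5715, 0.0304, 0.1043] F [0.2, -0.7, -0.3] op 0.0846 q6 -1.66
```

View pics/s6.png

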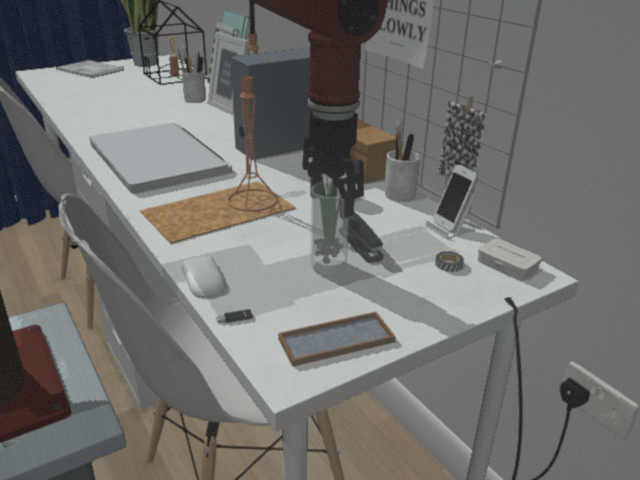

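The fingers straddle the glass at about (335,190). I'll grip it and carry it to the mat.

```bash
python3 - <<'E'
from r import *
import cv2
X,Y=.5705,.0305
gripper_to(0.0,f_grip=45); st("closed"); z0=observe()["eef_pos"][2]
move_l([X,Y,.165],feed=.08); st("up")
p,d=get_image("side"); cv2.imwrite("pics/s7.png",p[:,:,::-1])
move_l([.414,.33,.165],feed=.12); st("over mat")
print(move_l([.414,.33,.105],feed=.05,max_force=6)); st("down")
p,d=get_image("side"); cv2.imwrite("pics/s8.png",p[:,:,::-1])
E
```

```text
closed t12.7 p [0.5713, 0.0305, 0.1043] F [-1.5, 0.0, 6.0] op 0.0671 q6 -1.66
up t13.6 p [0.57, 0.0305, 0.1644] F [-0.7, -0.7, -4.8] op 0.0671 q6 -1.66
over mat t16.6 p [0.4142, 0.3297, 0.165] F [0.1, -0.3, -5.4] op 0.0668 q6 -1.05
True
down t17.7 p [0.4136, 0.3298, 0.1083] F [-0.9, -0.2, 4.6] op 0.0669 q6 -1.05
```

View pics/s8.png

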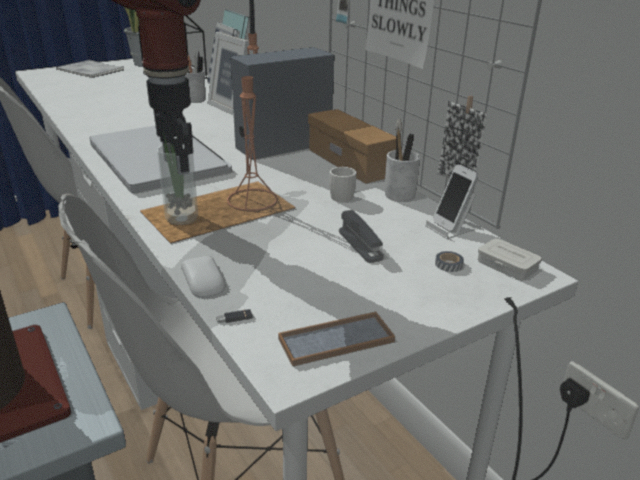

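The vase stands on the mat at about (180,215), well inside it. I'll release it and take a close look at the stapler.

```bash
python3 - <<'E'
from r import *
import cv2
gripper_to(.085); st("rel")
move_l([.414,.33,.30],feed=.2)
movep([.66,.045,.22],O(-9.3)); hold(.2); st("above stapler")
for n in ("wrist","side"):
    c=get_calibration(n); p,d=get_image(n)
    cv2.imwrite(f"pics/{n}9.png",p[:,:,::-1]); np.savez(f"{n}9.npz",p=p,d=d,K=c["intrinsics"],T=c["world_from_camera"])
from v import *
p,d,K,T=load("wrist9")
u,v=np.meshgrid(np.arange(640),np.arange(300));u=u.ravel();v=v.ravel();z=d[v,u]
W=(np.c_[(u-K[0,2])/K[0,0],(v-K[1,2])/K[1,1],np.ones(len(u))]*z[:,None])@T[:3,:3].T+T[:3,3]
dk=p[v,u].max(1)<80; near=np.hypot(W[:,0]-.663,W[:,1]-.063)<.09
for lo,hi in((.03,.06),(.003,.06)):
    s=W[(W[:,2]>lo)&(W[:,2]<hi)&dk&near];print("stapler",len(s),cv2.minAreaRect(s[:,:2].astype(np.float32)),s[:,2].max())
E
```

```text
rel t18.1 p [0.412, 0.3289, 0.1062] F [-0.9, 0.8, 0.1] op 0.0852 q6 -1.05
above stapler t20.8 p [0.6599, 0.0461, 0.2206] F [-0.0, 0.1, -0.3] op 0.0854 q6 0.11
stapler 5472 ((0.6642361283302307, 0.06373963505029678), (0.12600255012512207, 0.02669811062514782), 80.7068862915039) 0.04973993964728346
stapler 7036 ((0.6644816994667053, 0.06535482406616211), (0.12928877770900726, 0.03603897988796234), 80.65489196777344) 0.04973993964728346
```

View pics/wrist9.png

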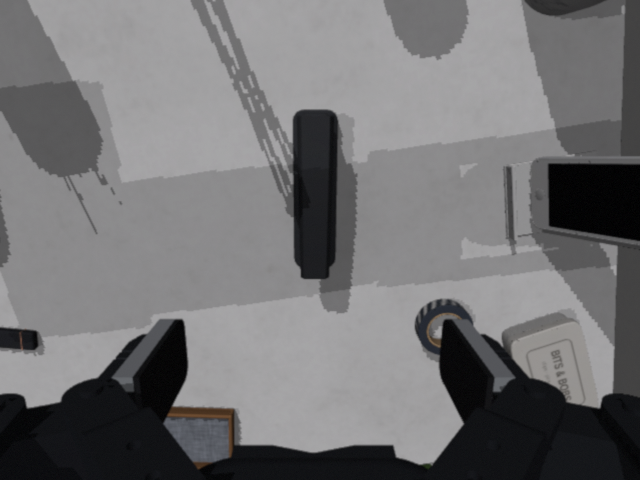

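View pics/side9.png

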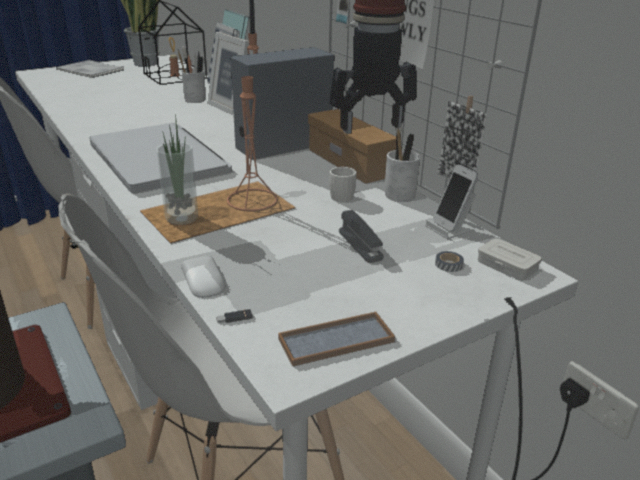

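Both items stand on the mat. The stapler appears at (315,193) in the wrist view. Its centre is (0.664, 0.064) with its axis at 80.7°, consistent over three views. I'll grip it.

```bash
python3 - <<'E'
from r import *
import cv2
a=.664,.064
movep([*a,.12],O(-9.3))
print(move_l([*a,.015],feed=.12,max_force=8)); st("at")
gripper_to(0.0,f_grip=40); st("closed")
move_l([*a,.13],feed=.12); st("up")
movep([.4675,-.148,.13],O(78.6)); hold(.2); st("over tray")
for n in ("side","scene"):
    p,d=get_image(n); cv2.imwrite(f"pics/{n}10.png",p[:,:,::-1])
E
```

```text
False
at t22.4 p [0.665, 0.064, 0.0161] F [-0.5, 0.2, 0.3] op 0.0852 q6 0.14
closed t23.0 p [0.6644, 0.064, 0.0154] F [1.2, -0.7, 1.1] op 0.0242 q6 0.14
up t24.1 p [0.6631, 0.064, 0.1287] F [-0.4, 1.4, -1.6] op 0.0245 q6 0.14
over tray t26.0 p [0.4677, -0.1478, 0.13] F [0.1, -0.7, -2.6] op 0.0243 q6 -1.84
```

View pics/scene10.png

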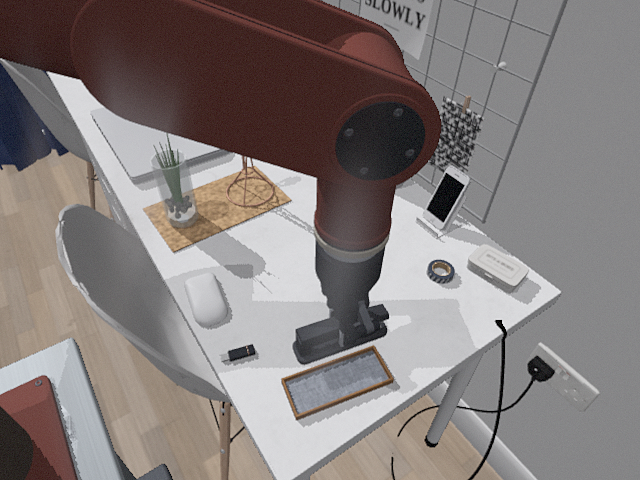

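View pics/side10.png

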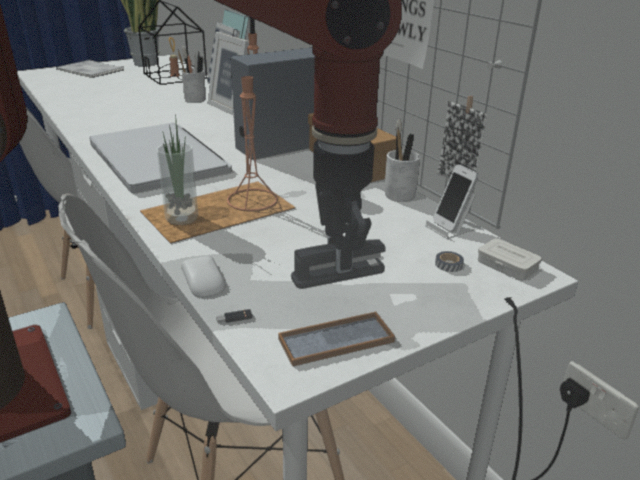

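The stapler is held level, parallel to and above the tray at (340,333) in the scene view. I'll lower to just above the walls and look again.

```bash
python3 - <<'E'
from r import *
import cv2
move_l([.4675,-.148,.042],feed=.12); hold(.2); st()
for n in ("scene","side"):
    p,d=get_image(n); cv2.imwrite(f"pics/{n}11.png",cv2.resize(p[250:430,230:430,::-1],None,fx=3,fy=3,interpolation=cv2.INTER_CUBIC))
E
```

```text
t27.2 p [0.4682, -0.1484, 0.0429] F [0.3, 0.7, -1.8] op 0.0244 q6 -1.84
```

View pics/scene11.png

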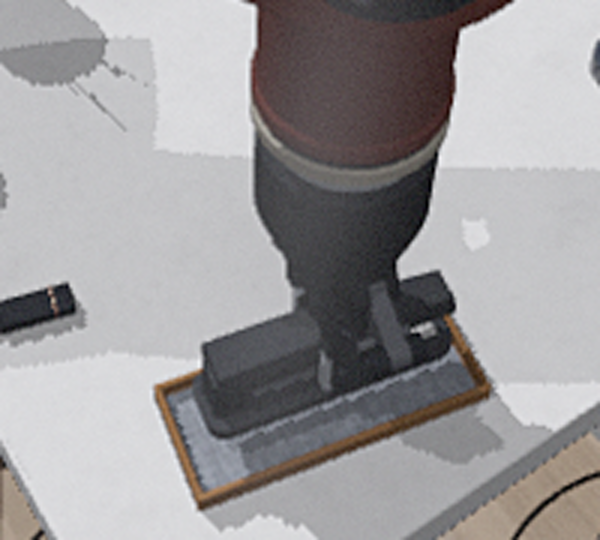

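View pics/side11.png

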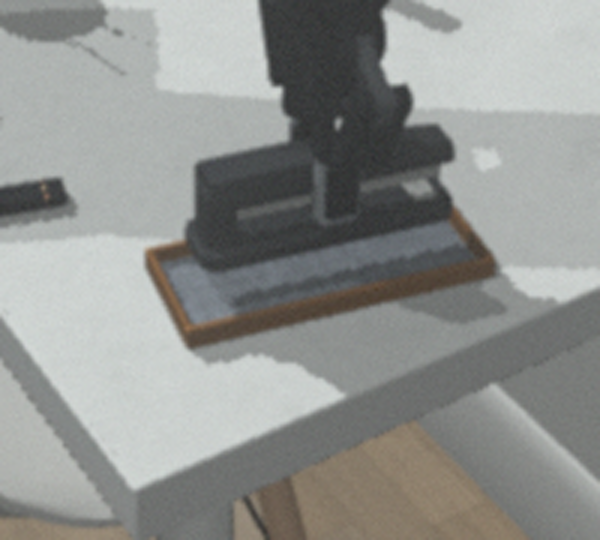

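```bash
python3 - <<'E'
from v import *
_,_,K,T=load("scene0")
f=lambda a:(a[0]/3+230,a[1]/3+250)
t=np.radians(168.6); ax=np.array([np.cos(t),np.sin(t)]); pr=np.array([-ax[1],ax[0]])
for c in((.4675,-.148),(.467,-.150)):
  for z,l in((.027,[(222,437),(452,350),(198,395),(330,397)]),(.012,[(155,388),(200,508),(492,390),(447,318)])):
    q=cast([f(a) for a in l],K,T,z)[:,:2]-c; print(z,(q@ax).round(4),(q@pr).round(4))
_,_,K,T=load("side0")
for z,l in((.027,[(205,268),(452,213),(330,240)]),(.012,[(147,260),(190,333),(495,262),(452,207)])):
    q=cast([f(a) for a in l],K,T,z)[:,:2]-(.4675,-.148); print("side",z,(q@ax).round(4),(q@pr).round(4))
E
```

```text
0.027 [ 0.0587 -0.0662  0.0617  0.0019] [ 0.0159  0.0158 -0.0089  0.0163]
0.012 [ 0.0779  0.0786 -0.0801 -0.0784] [-0.0281  0.0382  0.0364 -0.0088]
0.027 [ 0.0586 -0.0663  0.0616  0.0018] [ 0.0138  0.0138 -0.0109  0.0142]
0.012 [ 0.0778  0.0785 -0.0802 -0.0785] [-0.0302  0.0361  0.0343 -0.0109]
side 0.027 [ 0.0623 -0.0663 -0.0013] [0.0124 0.0128 0.0125]
side 0.012 [ 0.0806  0.0782 -0.0785 -0.0783] [-0.0204  0.0371  0.0378 -0.0094]
```

Lengthwise it is centred. Across, the scene and side cameras put the stapler a few mm to the robot's left of the tray's centre, so I'll shift 3 mm and lower.

```bash
python3 - <<'E'
from r import *
import cv2
b=[.4670,-.151]
move_l([*b,.042],feed=.05)
print(move_l([*b,.0195],feed=.04,max_force=5)); st("down")
gripper_to(.05); st("rel")
move_l([*b,.10],feed=.12)
gripper_to(.085)
movep([.45,-.145,.22],O(78.6)); hold(.2); st()
for n in ("wrist","side","scene"):
    c=get_calibration(n); p,d=get_image(n)
    cv2.imwrite(f"pics/{n}12.png",p[:,:,::-1]); np.savez(f"{n}12.npz",p=p,d=d,K=c["intrinsics"],T=c["world_from_camera"])
E
```

```text
True
down t28.1 p [0.4663, -0.1506, 0.0193] F [-1.3, -0.1, 4.0] op 0.0243 q6 -1.85
rel t28.5 p [0.4653, -0.1501, 0.0186] F [0.8, 0.0, 0.2] op 0.0499 q6 -1.85
 t30.5 p [0.4492, -0.1446, 0.2183] F [0.3, -0.2, -0.0] op 0.0852 q6 -1.85
```

View pics/wrist12.png

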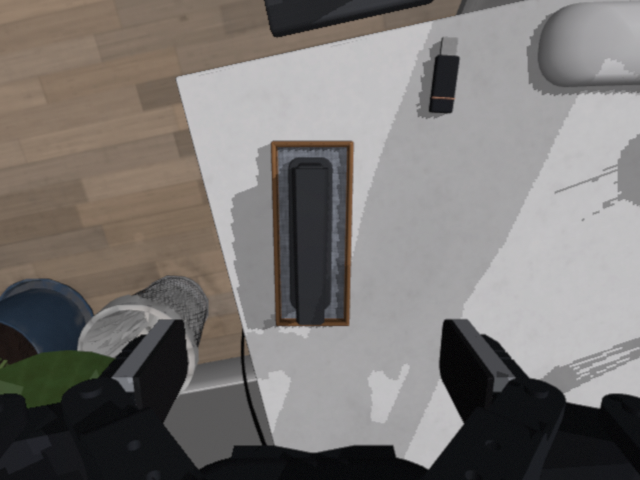

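View pics/side12.png

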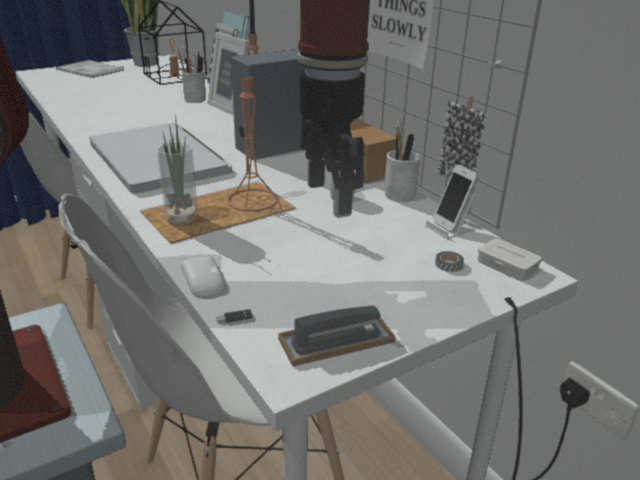

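The stapler sits inside the tray: its base spans x 289–334 against 272–353 for the tray. Now a numeric check of its offset.

```bash
python3 - <<'E'
from v import *
p,d,K,T=load("wrist12")
u,v=np.meshgrid(np.arange(260,370),np.arange(130,335));u=u.ravel();v=v.ravel();z=d[v,u]
W=(np.c_[(u-K[0,2])/K[0,0],(v-K[1,2])/K[1,1],np.ones(len(u))]*z[:,None])@T[:3,:3].T+T[:3,3]
s=W[(W[:,2]>.03)&(W[:,2]<.07)];print("arm",cv2.minAreaRect(s[:,:2].astype(np.float32)),np.percentile(s[:,2],[5,50,99]).round(4))
h=cv2.cvtColor(p,cv2.COLOR_RGB2HSV)[v,u]; b=(h[:,0]>6)&(h[:,0]<20)&(h[:,1]>90)
q=cast(np.c_[u,v][b],K,T,.012)[:,:2].astype(np.float32);print("tray",cv2.minAreaRect(q))
E
```

```text
arm ((0.46681228280067444, -0.14928890764713287), (0.026779234409332275, 0.12671667337417603), 79.06389617919922) [0.0443 0.05   0.0526]
tray ((0.46715548634529114, -0.1486159861087799), (0.06474057585000992, 0.1578177511692047), 78.60694122314453)
```

The stapler is within 1 mm and 0.5° of the tray's centre and axis, and flat. Next I return the vase.

```bash
python3 - <<'E'
from r import *
import cv2
move_l([.45,-.145,.30],feed=.25)
movep([.414,.33,.30],O(90)); st("above")
print(move_l([.414,.33,.107],feed=.15,max_force=8)); st("at")
gripper_to(0.0,f_grip=45); st("closed")
move_l([.414,.33,.168],feed=.08)
move_l([.5705,.0305,.168],feed=.12); hold(.2); st("over")
print(move_l([.5705,.0305,.1025],feed=.05,max_force=6)); st("down")
for n in ("side",):
    p,d=get_image(n); cv2.imwrite(f"pics/{n}13.png",p[:,:,::-1])
E
```

```text
above t32.9 p [0.4145, 0.3292, 0.2998] F [0.0, -0.5, -0.2] op 0.0848 q6 -1.05
False
at t34.3 p [0.4147, 0.3304, 0.108] F [-0.1, -0.3, 0.3] op 0.0851 q6 -1.05
closed t34.6 p [0.4148, 0.3303, 0.1083] F [-0.7, -2.0, 5.6] op 0.0670 q6 -1.05
over t38.7 p [0.5705, 0.0307, 0.168] F [-0.8, 0.1, -5.1] op 0.0670 q6 -1.66
True
down t39.9 p [0.57, 0.0305, 0.1043] F [0.3, -0.5, 6.2] op 0.0669 q6 -1.66
```

View pics/side13.png

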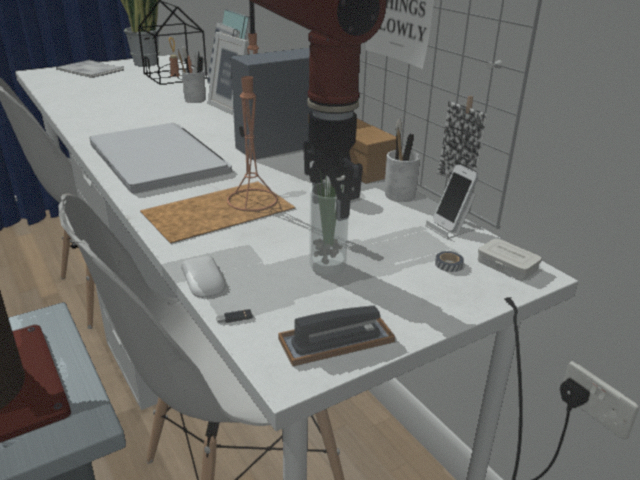

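The vase is back at about (328,240), matching the first picture. I'll release it, compare its position numerically, then fetch the stand.

```bash
python3 - <<'E'
from r import *
from v import *
gripper_to(.085); st("rel")
move_l([.5705,.0305,.27],feed=.2)
movep([.555,.03,.33],O(90)); hold(.2); st()
for n in ("wrist","scene"):
    c=get_calibration(n); p,d=get_image(n)
    np.savez(f"{n}14.npz",p=p,d=d,K=c["intrinsics"],T=c["world_from_camera"])
    # image shift of vase leaves/pebbles against picture 5
    p5=np.load(n+"5.npz")["p"]
    a={"wrist":(185,290,262,362),"scene":(185,290,300,352)}[n]
    def ctr(q):
        g=q.astype(int); m=np.zeros(g.shape[:2],bool); m[a[0]:a[1],a[2]:a[3]]=1
        gm=(g[...,1]>g[...,0]+8)&(g[...,1]>g[...,2]+8)&m
        w=np.argwhere(gm); return w.mean(0).round(1),w.min(0),w.max(0),len(w)
    print(n,ctr(p5),ctr(p))
    cv2.imwrite(f"pics/{n}14.png",p[:,:,::-1])
p=np.load("wrist14.npz")["p"];p5=np.load("wrist5.npz")["p"]
f=lambda q:cv2.resize(q[170:330,240:380,::-1],None,fx=2.8,fy=2.8)
cv2.imwrite("pics/cmp14.png",np.hstack([f(p5),f(p)]))
E
```

```text
rel t40.2 p [0.5679, 0.0307, 0.1018] F [-0.2, -0.3, -0.1] op 0.0850 q6 -1.66
 t41.8 p [0.5542, 0.0301, 0.3276] F [1.1, -0.6, -0.4] op 0.0852 q6 -1.66
wrist (array([233.5, 301.7]), array([217, 272]), array([247, 331]), 143) (array([233.4, 300.8]), array([216, 270]), array([249, 331]), 126)
scene (array([223.4, 324. ]), array([203, 316]), array([240, 337]), 50) (array([223.1, 322.6]), array([202, 315]), array([244, 332]), 62)
```

View pics/cmp14.png

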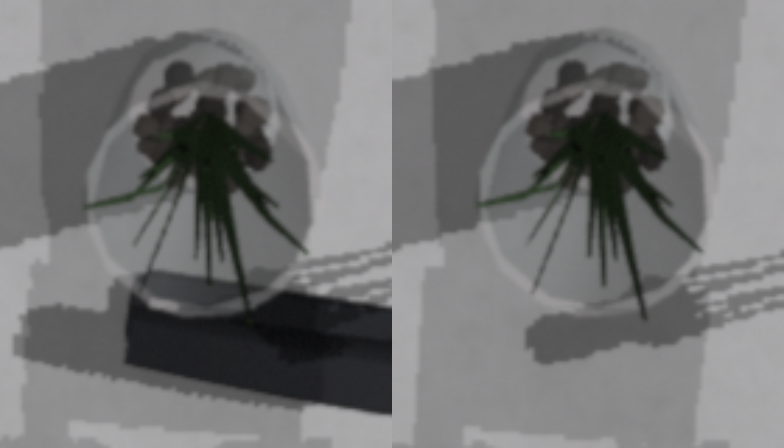

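The left (before) and right (now) crops match to about 1 px, so the vase is back within about 2 mm. Now the candle stand.

```bash
python3 - <<'E'
from r import *
import cv2
movep([.574,.336,.34],O(90)); hold(.2); st("above")
print(move_l([.574,.336,.203],feed=.15,max_force=8)); st("at")
gripper_to(0.0,f_grip=40); st("closed")
move_l([.574,.336,.266],feed=.08)
move_l([.5845,.145,.266],feed=.12)
move_l([.5855,.125,.266],feed=.05); hold(.3); st("over")
p,d=get_image("scene"); cv2.imwrite("pics/s15.png",cv2.resize(p[60:310,230:420,::-1],None,fx=2.3,fy=2.3,interpolation=cv2.INTER_CUBIC))
E
```

```text
above t43.3 p [0.5746, 0.3345, 0.3403] F [-0.2, 0.2, -0.5] op 0.0855 q6 -1.16
False
at t44.3 p [0.5748, 0.3363, 0.2045] F [-0.6, 0.4, 0.9] op 0.0851 q6 -1.16
closed t45.0 p [0.5741, 0.3361, 0.2033] F [-0.7, 0.4, 2.1] op 0.0178 q6 -1.16
over t48.5 p [0.5855, 0.1252, 0.266] F [0.2, -0.3, -2.3] op 0.0181 q6 -1.49
```

View pics/s15.png

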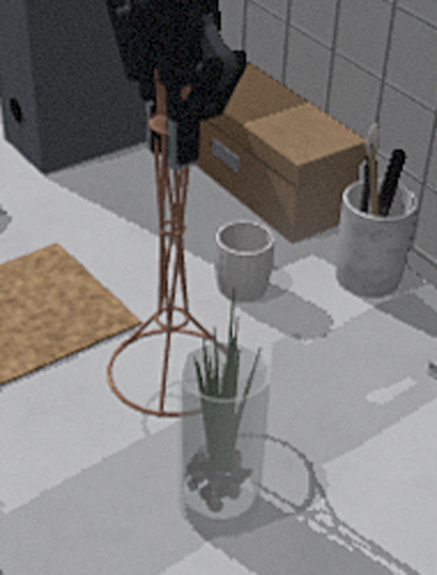

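The stand hangs upright at (170,360) in the crop, beside the vase and clear of it. I'll lower it.

```bash
python3 - <<'E'
from r import *
from v import *
print(move_l([.5855,.125,.199],feed=.04,max_force=5)); st("down")
gripper_to(.085); st("rel")
move_l([.5855,.125,.36],feed=.2)
movep([.625,-.0,.36],O(0)); move_l([.6245,0,.231],feed=.2); hold(.3); st("home")
for n in ("wrist","scene","side"):
    c=get_calibration(n); p,d=get_image(n)
    np.savez(f"{n}16.npz",p=p,d=d,K=c["intrinsics"],T=c["world_from_camera"]); cv2.imwrite(f"pics/{n}16.png",p[:,:,::-1])
for n in("scene16","wrist16","scene0","wrist0"):
    p,d,K,T=load(n); h=cv2.cvtColor(p,cv2.COLOR_RGB2HSV); H,S,V=h[...,0],h[...,1],h[...,2]
    cop=((H<11)|(H>174))&(S>70)&(V>50); m=np.zeros_like(cop)
    if "wrist" in n: m[:130,180:345]=1
    else: m[215:275,270:330]=1
    print(n,"stand",circ(cast(np.argwhere(cop&m)[:,::-1],K,T,.003),.051))
    if "wrist" in n:
        g=p.astype(int); w=np.argwhere((g[...,1]>g[...,0]+8)&(g[...,1]>g[...,2]+8)&(np.arange(480)[:,None]<310)); print("leaves",w.mean(0),len(w))
E
```

```text
False
down t50.4 p [0.5856, 0.125, 0.1994] F [-0.6, -1.0, 0.3] op 0.0180 q6 -1.49
rel t51.0 p [0.5855, 0.125, 0.199] F [0.2, -0.3, -0.2] op 0.0851 q6 -1.49
home t54.3 p [0.6251, -0.0001, 0.2323] F [0.1, 0.4, -0.5] op 0.0845 q6 -0.13
scene16 stand (array([0.58471456, 0.12376045]), np.float64(0.051257834956029855), np.int64(102), 183)
wrist16 stand (array([0.58458888, 0.12542134]), np.float64(0.05170380587613634), np.int64(1509), 2877)
leaves [215.24276606 205.95438941] 2039
scene0 stand (array([0.58640809, 0.1249418 ]), np.float64(0.051690258696521746), np.int64(97), 170)
wrist0 stand (array([0.58563706, 0.12626102]), np.float64(0.05160018697863888), np.int64(1540), 3147)
leaves [214.29477773 211.8079413 ] 2317
```

View pics/wrist16.png

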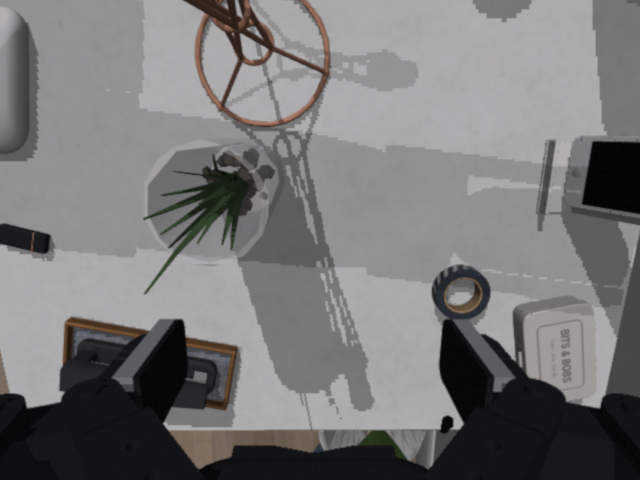

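View pics/side16.png

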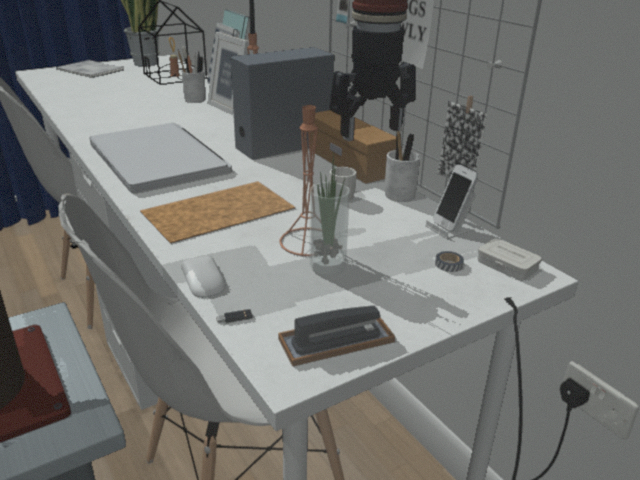

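Compared with the first pictures, the stand is back within about 2 mm and the vase within about 3 mm. The vase is near (210,203) in the wrist view, against (213,201) before. The stapler lies in the tray at (337,333), the bystanders are unmoved, and nothing touches the robot, so I'll hand in.

```bash
python3 - <<'E'
from r import *
st(); print(job_done())
E
```

```text
t54.5 p [0.6246, -0.0, 0.2314] F [-0.8, -0.1, 0.1] op 0.0851 q6 -0.13
the job is handed in; nothing more can be done
None
```

The job is done and handed in at 54.5 s of the 112 s allowed. I stood the candle stand and then the vase on the cork mat, laid the stapler in the tray, and put the vase and then the stand back on their spots.

My last checks, from the camera images:
- **Stapler:** flat in the tray, within about 1 mm of its centre and 0.5° of its axis.
- **Candle stand:** upright, about 1–2 mm from where it stood.
- **Vase:** upright, about 2–3 mm from where it stood.
- **Bystanders:** unmoved as far as the pictures show; I did not measure them.
- **Robot:** touching nothing, gripper open.

Two things did not agree fully:
- **Camera mismatch:** the cameras disagreed by up to 9 mm on the tray's position across its width, and by up to 11 mm on the vase's rim. I shifted the stapler 3 mm before lowering it, and the wrist view afterwards showed it centred.
- **Touchdown force:** the stand's last lowering did not reach the 5 N stop. It ended at its original grasp height with no load on the wrist, and the pictures after release show it standing.

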